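# Slide a flush shim out over the tray edge, pinch it and seat it

### The arm

A 6-joint arm with a two-finger parallel gripper is mounted at the origin on the work surface; the furniture and walls round the work are solid. World frame = base frame: x ahead of the robot, y to its left, z up, the work surface at z = 0. Lengths are in mm, angles in rad, forces in N, time in s.
With the tool pointing down it reaches from about 350 to 775 mm from the base axis. Payload 7.3 kg.
Tool frame: the origin (TCP) lies between the finger pads; the fingertips stand 22 mm ahead of it and the grasp point (between the pads) lies 3 mm ahead of it; z points along the fingers, x is the direction in which the jaws open and shut, and the axes are right-handed (so a half turn about z gives the same grasp; the last joint's range is limited). The gripper opens to 92 mm and grips with 3 to 60 N. Pads are 19 mm wide; open, the fingers measure 130 mm over their backs; the gripper's body (75 mm by 190 mm) begins 47 mm behind the grasp point.
Start: joints at [1.073, 0.342, 1.524, -0, 1.275, -0.146], TCP at [180.894, 492.869, 248.741] pointing down, gripper open.
Joint ranges: [-2.53, 2.53], [-0.77, 2.02], [0.04, 2.7], [-1, 4.14], [0.28, 2.66], [-3.11, 3.11]. Speed limits (rad/s): [2.57, 2.57, 3.14, 3.14, 3.14, 3.14].

### API

Orientations are given as [roll, pitch, yaw] about the fixed x, y, z axes, in that order (R = Rz(yaw) Ry(pitch) Rx(roll)).
In Python, from plant import * gives the robot as it stands. The module is installed in compiled form; this text tells all that it offers.
- The arm moves only by the shell command python3 -m handwheel 'ROWS' [OPENING]. ROWS is a JSON object of lists of equal length, an entry for each row: "translation": the shift along the world's x, y, z in units of 15 cm (1.0 is 15 cm), a list of three; "twist": the turn about the world's z in units of 90 degrees (1.0 is 90 degrees). In form: {"translation": [[tx, ty, tz], ...], "twist": [twist, ...]}. A call has exactly 8 rows; each row shifts and turns the pose as measured when the row begins; what a row does not reach is not made up. A row lasts 1/8 s, in which the tool goes at most 62.5 mm and 10.7 degrees, less where a joint would pass 70% of its speed; a pose out of reach is approached as far as the arm can. A call with a number of a shift or a turn outside -1 to 1 is refused whole. A call with a gripper value outside its range is refused whole. OPENING is the closure in counts, from 0 (fully open) to 255 (shut), set as the call begins (- or left out, the last holds). The fingers move at their own pace and stop on an object; the grip force is fixed at half the most. Time passes only in rows, so rows that do not move let the fingers close, or fill a call up. It gives the time, the measured TCP pose, the force and the opening at its end, in the units of the state.
- get_obs(): the state, without advancing time (a new reading comes with each control period).
- capture(name): name is "scene" or "top"; returns a dict with "img" (400x640x3 uint8, red, green, blue), "vertical_fov" (degrees; the focal length in pixels is half the picture's height over the tangent of half this angle, whatever the lens; pixels are square), "cx", "cy" (the principal point, pixels), "world_from_camera" (4x4, takes a point from camera to world coordinates). Camera axes: x right, y up, looking along -z (the intrinsics and any distortion apply to the point x, -y, -z); pixel columns grow to the right and rows downward; lengths in mm; the calibration is good to about 2 mm. A picture is of the moment at which its call begins. There is no depth.
- close_job(): hands the job in, once; it reports no verdict.
Trained networks look in the newest picture that a camera, given by its name, has taken for a name from the list of things; names that differ only in an ending like _2 or _b are one class to them, and where a whole thing is asked for, a point or a joint stands for the part that bears it (a point fixed in the world has none). Each returns a list of dicts, best first, with "score" (0 to 1); they miss things now and then, are a little off and sometimes report something else, mostly with a low value. They report only what shows in the picture. A call takes as long as a camera call. They do not tell look-alikes from the thing itself.
- search_frame(camera, label): "position" ([x, y, z] in mm, in the coordinates of the camera as it stood for that picture, good to about 4 mm: the middle of the surface that is visible of it).
- spot_point(camera, label): "position" ([x, y, z] in mm, in the coordinates of the camera as it stood for that picture, good to about 4 mm: a listed point, or the origin of a listed thing).
The state is a dict: "time": time; "joint_positions": joint angles; "dq": joint speeds; "tau": joint torques, N m; "tool_pos": TCP position; "tcp_rot": TCP orientation; "contact_force": force on the tool from outside, world axes, zero at the start; "moment": the same for the moment, N m; "grip_width": finger opening in mm.
Only numpy, scipy, OpenCV 4.12 (cv2) and the standard library are available. Lean on these libraries where they do the work, as an engineer would, in place of code of your own. Each camera call takes 0.05 s, during which the arm holds its last target.

### The job

Lay the bare-metal shim in the green setting seat, flat between the brass cheeks and fully home against the brass end stop. It lies flush in the blue tray, where no finger gets round it, so press on it lightly and slide it out of the open end until enough overhangs to be pinched by its sides; it must stay on the tray until you have hold of it, and must never be dropped. Press and push gently throughout (a kilogram or so of force, never three), leave everything else on the bench where it is, and let go of the shim at the end.

Things in the scene. Friction and masses are not known exactly. Their poses are not given: they have to be found in the camera images.
- shim: Smooth bare aluminium plate 120 (x) x 46 (y) x 4 mm (z), a thin red line across each end, about 0.12 kg; origin: centre of its underside. Loose in the tray, top flush with the tray's rim, end 0 to 10 mm behind the open end. It slides easily on tray and seat (friction 0.3), less so under rubber fingertips: pressed with 5 to 10 N they drag it. Over 30 N onto tray or seat spoils it.
- tray: Blue block fixed to the bench, yaw within 0.25 rad. Origin: on the bench, under the shim's centre when its end is level with the open end. Pocket 132 x 50 x 4 mm deep along x, open only at the -x end (towards the robot), back wall at x = +72 mm, floor at z = 60, rims at z = 64. Block 78 mm wide (y), flanges 118 mm wide below z = 10.
- seat: Green block fixed to the bench, yaw within 0.25 rad, 78 mm wide (flanges 118 mm below z = 10). Origin: on the bench under the seated shim's centre; the seated shim lies along x (either end first), underside at z = 60. Steel floor at z = 60 from x = -25 (front, towards the robot) to +60 mm; so 35 mm of the seated shim overhang free air in front.
- paste_can: Bystander: white and grey can with a red band, 67 mm across, 72 mm high. Origin: centre of its underside.
- nut: Bystander: brass union nut 36 x 41 x 24 mm. Origin: centre of its underside.
- register: Bystander: white round meter register with a dial, 67 mm across, 48 mm high. Origin: centre of its underside.
- pliers: Bystander: pliers with red grips, 50 x 167 x 11 mm, lying flat. Origin: centre of its underside.
- tray_edge (a point): Middle of the tray's open front edge at floor level: x = -60, z = 60 mm in the tray's frame. In front of it (-x) is free air down to the bench.
- seat_stop (a point): Foot of the seat's brass end stop, middle of its face: x = +60, z = 60 mm in the seat's frame; the stop rises 9 mm. Brass side cheeks 3 mm high run from x = -18 to +60 mm in the seat's frame, inner faces at y = -26 and +26 mm: 3 mm play on each side of the shim.
There are look-alikes about, which are no part of the job. There is more than one size of the shim; the one meant has the size given above.

How it is judged (in metres and radians):
On the way, in this order (a step that is already met when the one before it is completed fails the run):
1. the shim has been slid out so that at least 18 mm of it overhangs the tray's open end, lying flat on the tray (x of shim in the frame of tray between -0.075 and -0.018 m and z of shim in the frame of tray between 0.057 and 0.063 m and angle between shim's own z axis and vertical below 0.06 rad), for 0.1 s.
2. the shim is lifted at least 15 mm clear of the tray (height (world z) of shim above 0.075 m), for 0.1 s.
At the end, for the whole second after the job is handed in: The shim lies released and at rest on the seat's floor (height within 2 to 3 mm, tilt under 0.03 rad), between the cheeks (within 5 mm sideways, 0.09 rad of the seat's length, either way round), its end within 3 mm of the end stop (x of shim in the frame of seat between -0.003 and 0.003 m and y of shim in the frame of seat between -0.005 and 0.005 m and z of shim in the frame of seat between 0.057 and 0.062 m and angle between shim's own z axis and vertical below 0.03 rad and angle between the x axis of shim and the x axis of seat, either way round below 0.09 rad and linear speed of shim below 0.02 m/s and contact force between the fingers and shim below 0.1 N); the robot touches nothing.
It fails at once if the shim is pressed on or pushed against the tray or the seat with more than 30 N (contact force between shim and tray above 30 N or contact force between shim and seat above 30 N).
It fails at once if the robot itself pushes the tray or the seat with more than 30 N (contact force between any of the arm, the fingers and tray above 30 N or contact force between any of the arm, the fingers and seat above 30 N).
It fails at once if the shim falls below the tops of tray and seat, or tips by more than 0.5 rad (height (world z) of shim below 0.045 m or angle between shim's own z axis and vertical above 0.5 rad).
It fails at once if a bystander is moved more than 20 mm (distance of any of paste_can, nut, register, pliers from where it was at the start of the episode above 0.02 m).
It also fails if it takes over 64 s, if anything falls off the work surface, if the arm or the gripper's body presses on something with over 40 N, if the wrist force passes 120 N, or if a joint passes its speed limit or range.

## Working session

There is one attempt and no reset: what is moved stays moved. The work goes in short steps, Python scripts to look and compute and a shell command to move; the robot and the scene stay as the last step left them, time stands still between calls to the robot, and variables do not carry over. Pictures are saved under pics/ and viewed, and the job is handed in when it is done.

```bash
ls; mkdir -p pics
cat > h.py <<'E'
import numpy as np, cv2
from plant import *
def snap(cam,fn=None):
    c=capture(cam)
    if fn: cv2.imwrite('pics/'+fn,cv2.cvtColor(c['img'],cv2.COLOR_RGB2BGR))
    return c
def w(c,p):
    return (np.array(c['world_from_camera'])@np.array([*p,1.]))[:3]
def ray(c,u,v,z):
    f=200/np.tan(np.radians(c['vertical_fov'])/2)
    T=np.array(c['world_from_camera']); d=T[:3,:3]@np.array([(u-c['cx'])/f,-(v-c['cy'])/f,-1]); o=T[:3,3]
    return o+d*(z-o[2])/d[2]
def proj(c,P):
    f=200/np.tan(np.radians(c['vertical_fov'])/2)
    T=np.array(c['world_from_camera']); p=T[:3,:3].T@(np.array(P)-T[:3,3])
    return np.array([c['cx']+f*p[0]/-p[2], c['cy']-f*p[1]/-p[2]])
E
python3 - <<'E'
from h import *
np.set_printoptions(precision=1,suppress=True)
for cam in('top','scene'):
    c=snap(cam,cam+'0.png'); print({k:c[k] for k in c if k!='img'})
    for n in ['shim','tray','seat','paste_can','nut','register','pliers']:
        print(cam,n,[(round(r['score'],2),w(c,r['position'])) for r in search_frame(cam,n)][:5])
    for n in ['shim','tray','seat','tray_edge','seat_stop']:
        print(cam,'pt',n,[(round(r['score'],2),w(c,r['position'])) for r in spot_point(cam,n)][:5])
o=get_obs();print(o)
E
```

```text
pics
{'vertical_fov': 47.396266600766225, 'cx': 317.7494824577674, 'cy': 211.30747550305796, 'world_from_camera': array([[   0. ,    1. ,   -0.2,  229.2],
       [  -1. ,    0. ,   -0. ,   82.8],
       [  -0. ,    0.2,    1. , 1212.1],
       [   0. ,    0. ,    0. ,    1. ]])}
top shim [(0.86, array([ 490.1, -155.7,   65.5])), (0.81, array([ 266.3, -229.7,    8. ]))]
top tray [(0.92, array([ 500.3, -128.5,   61.3]))]
top seat [(0.71, array([525. , 333. ,  63.7]))]
top paste_can [(0.9, array([361.5,  87.2,  59.5]))]
top nut [(0.61, array([347.5, 174.4,  20.9])), (0.38, array([ 500.1, -131.3,   61.2]))]
top register [(0.66, array([343.9, 306.3,  47. ]))]
top pliers [(0.56, array([351.6, -28.1,  12.9]))]
top pt shim [(0.98, array([ 490.7, -155.6,   59.3])), (0.61, array([ 271.6, -229.7,    1.6]))]
top pt tray [(0.62, array([ 487.7, -155.4,    0.8]))]
top pt seat [(0.89, array([507.2, 335.8,   1.5]))]
top pt tray_edge [(0.82, array([ 429.1, -145.8,   59. ]))]
top pt seat_stop [(0.7, array([566.8, 345.7,  59.5]))]
{'vertical_fov': 43.83140514177763, 'cx': 321.2862665212992, 'cy': 201.36
[... 720 characters left out ...]
.9, -220.5,    3.1])), (0.46, array([ 425.3, -146.6,   61.5]))]
scene pt tray [(0.72, array([ 487.1, -154.7,    0.3]))]
scene pt seat [(0.85, array([506.1, 337.9,  -0.1]))]
scene pt tray_edge [(0.8, array([ 423.8, -148.7,   62.9])), (0.67, array([561.1, 346.6,  55.2]))]
scene pt seat_stop [(0.56, array([562.5, 346.3,  55.5]))]
{'time': 1.3, 'joint_positions': array([ 1.1,  0.3,  1.5, -0. ,  1.3, -0.1]), 'dq': array([ 0.,  0.,  0., -0.,  0., -0.]), 'tau': array([  0. , -43.1, -24.4,   0.1,   0. ,  -0. ]), 'tool_pos': array([180.9, 492.9, 248.7]), 'tcp_rot': array([ 3.1, -0. ,  1.2]), 'contact_force': array([-0.4, -0.4, -0.3]), 'moment': array([ 0., -0.,  0.]), 'grip_width': 91.87159951713966}
```

View pics/top0.png

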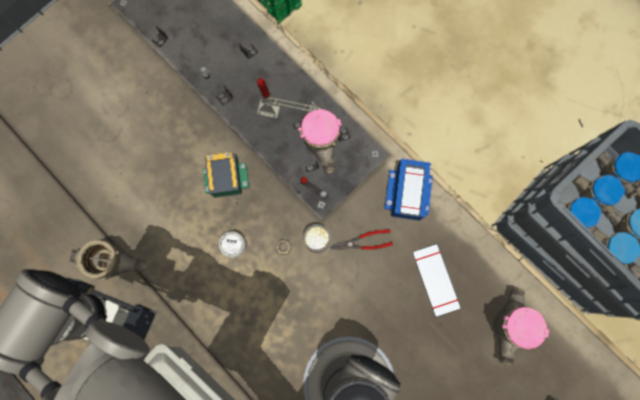

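View pics/scene0.png

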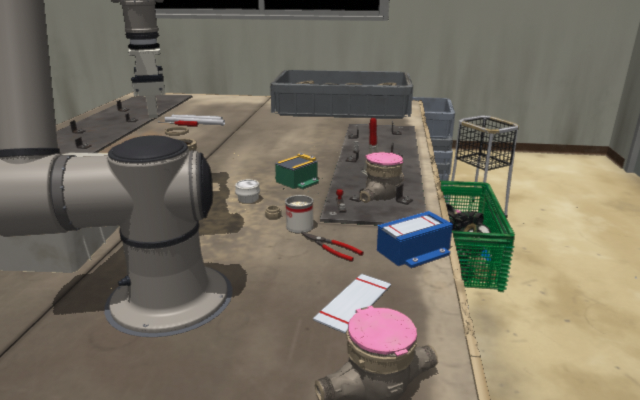

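The top picture shows the tray and shim at about (408,188), with red lines at rows ≈168 and 210. The seat is at about (222,174). The larger look-alike shim lies on the bench at (436,280). Next I'll refine yaw and position from edge fits.

Run:
```python
from h import *
c=snap('top')
im=cv2.cvtColor(c['img'],cv2.COLOR_RGB2BGR)
a=cv2.resize(im[145:230,375:440],None,fx=6,fy=6,interpolation=cv2.INTER_CUBIC)
b=cv2.resize(im[140:205,190:255],None,fx=6,fy=6,interpolation=cv2.INTER_CUBIC)
b=cv2.copyMakeBorder(b,0,a.shape[0]-b.shape[0],0,0,cv2.BORDER_CONSTANT)
cv2.imwrite('pics/crop1.png',np.hstack([a,b]))
```

```text
(no output)
```

View pics/crop1.png

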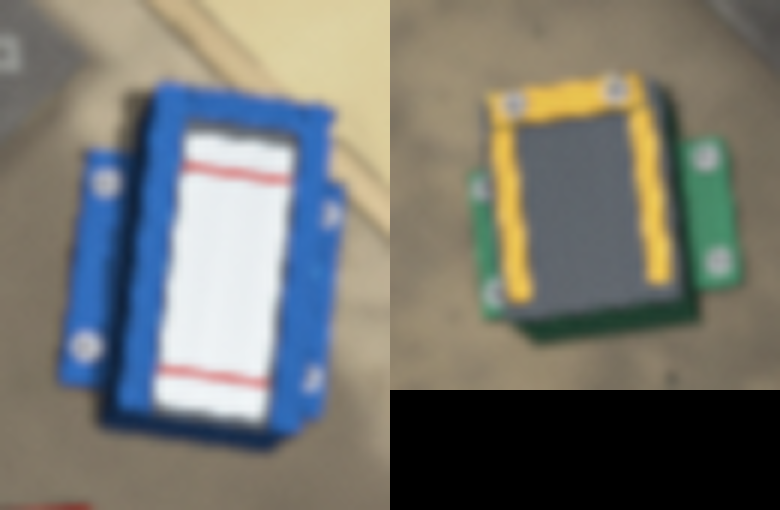

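```bash
cat > fit.py <<'E'
from h import *
np.set_printoptions(precision=2,suppress=True)
K=8
def shim_fit(c,box,z=64):
    x0,y0,x1,y1=box
    im=cv2.resize(c['img'][y0:y1,x0:x1],None,fx=K,fy=K,interpolation=cv2.INTER_CUBIC).astype(int)
    m=(im[...,0]>150)&(im.min(2)>90)|(im[...,0]-im[...,2]>60)&(im[...,0]>120)
    m=m.astype(np.uint8)
    n,l,s,_=cv2.connectedComponentsWithStats(m)
    k=1+np.argmax(s[1:,4]); cs,_=cv2.findContours((l==k).astype(np.uint8),cv2.RETR_EXTERNAL,cv2.CHAIN_APPROX_NONE)
    p=max(cs,key=len)[:,0]
    P=np.array([ray(c,(u+.5)/K-.5+x0,(v+.5)/K-.5+y0,z)[:2] for u,v in p])
    (cx,cy),(a,b),th=cv2.minAreaRect((P).astype(np.float32))
    return (cx,cy),(a,b),th
E
python3 - <<'E'
from fit import *
c=snap('top')
print(shim_fit(c,(375,145,440,230)))
# seat gray floor
x0,y0,x1,y1=190,140,255,205
im=cv2.resize(c['img'][y0:y1,x0:x1],None,fx=K,fy=K,interpolation=cv2.INTER_CUBIC).astype(int)
yel=((im[...,0]-im[...,2])>70).astype(np.uint8)
grn=None
def W(u,v,z): return ray(c,(u+.5)/K-.5+x0,(v+.5)/K-.5+y0,z)[:2]
L=[];R=[]
for v in range(int(160*K/6),int(270*K/6)):
    r=np.where(yel[v])[0]
    mid=215*K//6
    # find crossing nearest mid
    mid=int(((590-390)+ (v*6/K-120)*0.13)*K/6)
    l=r[r<mid]; q=r[r>mid]
    if len(l)and len(q): L.append(W(l.max()+.5,v,62));R.append(W(q.min()-.5,v,62))
L=np.array(L);R=np.array(R)
for S in(L,R):
    p=np.polyfit(S[:,0],S[:,1],1); print('cheek yaw',np.arctan(p[0]),'y at x=510',np.polyval(p,510),len(S), S[:,0].min(),S[:,0].max())
S=[]
for u in range(int(140*K/6),int(235*K/6)):
    r=np.where(yel[:,u])[0]; r=r[r<150*K/6]
    if len(r): S.append(W(u,r.max()+.5,62))
S=np.array(S);p=np.polyfit(S[:,1],S[:,0],1);print('stop: yaw',-np.arctan(p[0]),'x at y=345',np.polyval(p,345))
# tray outer rims blue at z64
x0,y0,x1,y1=375,145,440,230
E
```

```text
((513.4456787109375, -155.53622436523438), (202.94984436035156, 150.37625122070312), 1.0932259559631348)
cheek yaw 0.16323195723390982 y at x=510 363.0651913002315 147 498.0281682140071 546.7493236994471
cheek yaw 0.16834259949107622 y at x=510 311.4928282819492 147 499.0131459331636 547.7340163705151
stop: yaw 0.1831108250312278 x at y=345 566.7931661858574
```

```bash
cat > fit.py <<'E'
from h import *
np.set_printoptions(precision=2,suppress=True)
K=8
def shim_fit(c,box,z=64,thr=165):
    x0,y0,x1,y1=box
    im=cv2.resize(c['img'][y0:y1,x0:x1],None,fx=K,fy=K,interpolation=cv2.INTER_CUBIC).astype(int)
    m=((im.min(2)>thr-20)&(im.max(2)-im.min(2)<45)).astype(np.uint8)
    n,l,s,_=cv2.connectedComponentsWithStats(m)
    M=np.zeros_like(m)
    for k in range(1,n):
        if s[k,4]>40*K*K/4: M[l==k]=1
    p=np.argwhere(M)[:,::-1]
    p=cv2.convexHull(p.astype(np.int32))[:,0]
    P=np.array([ray(c,(u+.5)/K-.5+x0,(v+.5)/K-.5+y0,z)[:2] for u,v in p])
    cv2.imwrite('pics/mask.png',M*255)
    (cx,cy),(a,b),th=cv2.minAreaRect((P).astype(np.float32))
    return (cx,cy),(a,b),th,[(s[k,4]/K/K).round() for k in range(1,n)]
E
python3 - <<'E'
from fit import *
c=snap('top')
for t in(130,150,165,180): print(shim_fit(c,(380,155,430,220),thr=t))
E
```

```text
((511.02935791015625, -132.321044921875), (111.33357238769531, 156.26719665527344), 77.72659301757812, [np.float64(220.0), np.float64(868.0), np.float64(1.0), np.float64(13.0), np.float64(1.0), np.float64(15.0), np.float64(7.0), np.float64(3.0), np.float64(0.0)])
((510.44891357421875, -134.7454833984375), (105.71671295166016, 154.81161499023438), 77.51853942871094, [np.float64(148.0), np.float64(841.0), np.float64(12.0), np.float64(1.0), np.float64(14.0), np.float64(3.0), np.float64(0.0)])
((508.1095886230469, -144.99232482910156), (85.46604919433594, 153.22523498535156), 76.81192779541016, [np.float64(31.0), np.float64(15.0), np.float64(9.0), np.float64(709.0), np.float64(1.0), np.float64(9.0), np.float64(0.0), np.float64(12.0), np.float64(108.0), np.float64(2.0)])
((491.8194580078125, -154.57034301757812), (48.01925277709961, 122.76444244384766), 82.44388580322266, [np.float64(0.0), np.float64(0.0), np.float64(2.0), np.float64(0.0), np.float64(89.0), np.float64(598.0), np.float64(5.0), np.float64(9.0), np.float64(101.0)])
```

View pics/mask.png

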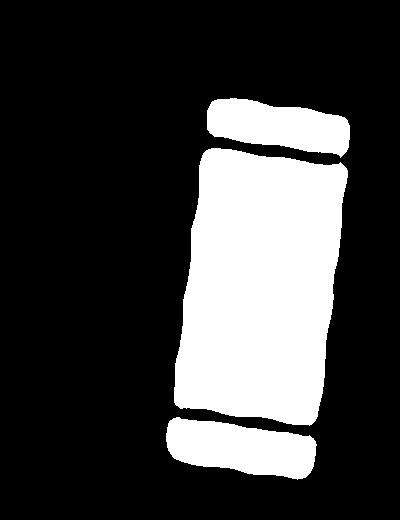

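```bash
python3 -m handwheel '{"translation": [[0.4,0,0],[0.4,0,0],[0.4,0,0],[0.4,-0.1,0],[0.3,-0.3,0],[0.1,-0.4,0],[0,-0.4,0],[0,-0.4,0]], "twist": [-0.1,-0.1,-0.1,-0.1,-0.05,-0.05,-0.05,-0.05]}' 255
```

```text
time: 2.45
tool_pos: [486.4, 250.1, 246.3]
tcp_rot: [-3.14, -0.002, 0.254]
contact_force: [-0.1, -0.3, 0.4]
grip_width: 16.6
```

```bash
python3 -m handwheel '{"translation": [[0.03,-0.4,0],[0.03,-0.4,0],[0.03,-0.4,0],[0.03,-0.4,0],[0.03,-0.4,-0.1],[0.02,-0.4,-0.2],[0,-0.31,-0.2],[0,0,-0.14]], "twist": [-0.04,-0.04,-0.04,-0.04,-0.04,-0.04,0,0]}' 255
python3 - <<'E'
from h import *
o=get_obs(); print(o['tool_pos'],o['tcp_rot'],o['contact_force'],o['grip_width'])
c=snap('scene','s1.png'); c=snap('top','t1.png')
E
```

```text
time: 3.45
tool_pos: [512.0, -167.5, 153.7]
tcp_rot: [3.14, -0.012, -0.142]
contact_force: [-1.2, 0.5, 0.4]
grip_width: 0.3
[ 511.96212225 -167.48262694  153.72627384] [ 3.14016564 -0.01178074 -0.14232878] [-1.17325971  0.53067075  0.41485425] 0.31963093346648014
```

View pics/s1.png

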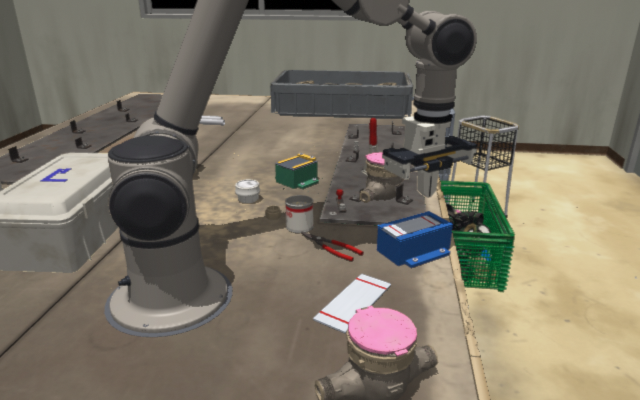

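The fingers are closed and above the tray, with its far half behind them at about (420,225). I'm moving down to just above the shim.

```bash
python3 -m handwheel '{"translation": [[0,0.035,-0.1],[0,0.03,-0.1],[0,0,-0.1],[0,0,-0.06],[0,0,-0.03],[0,0,0],[0,0,0],[0,0,0]], "twist": [0,0.005,0,0,0,0,0,0]}' 255
```

```text
time: 4.55
tool_pos: [513.4, -153.7, 95.3]
tcp_rot: [3.141, -0.013, -0.129]
contact_force: [0.5, 0.2, -0.2]
grip_width: 0.4
```

```bash
python3 -m handwheel '{"translation": [[0,-0.012,-0.01],[0,-0.01,-0.01],[0,0,-0.01],[0,0,-0.006],[0,0,-0.006],[0,0,-0.005],[0,0,-0.004],[0,0,-0.004]], "twist": [0,0,0,0,0,0,0,0]}' 255
```

```text
time: 5.55
tool_pos: [513.6, -157.4, 86.9]
tcp_rot: [3.14, -0.014, -0.129]
contact_force: [-0.1, 0.4, 0.5]
grip_width: -0.1
```

```bash
python3 -m handwheel '{"translation": [[0,0,-0.002],[0,0,-0.002],[0,0,-0.002],[0,0,-0.002],[0,0,-0.002],[0,0,-0.002],[0,0,-0.002],[0,0,-0.002]], "twist": [0,0,0,0,0,0,0,0]}' 255
```

```text
time: 6.55
tool_pos: [513.6, -157.4, 86.3]
tcp_rot: [3.14, -0.015, -0.129]
contact_force: [-2.0, 1.6, 5.1]
grip_width: 0.9
```

```bash
python3 -m handwheel '{"translation": [[0,0,-0.003],[-0.01,0.001,-0.003],[-0.02,0.003,-0.003],[-0.02,0.003,-0.003],[-0.02,0.003,-0.003],[-0.02,0.003,-0.003],[-0.02,0.003,-0.003],[0,0,-0.002]], "twist": [0,0,0,0,0,0,0,0]}' 255
python3 - <<'E'
from h import *
c=snap('scene','s2.png'); c=snap('top','t2.png')
im=cv2.imread('pics/t2.png');a=cv2.resize(im[145:230,375:440],None,fx=6,fy=6,interpolation=cv2.INTER_CUBIC)
im=cv2.imread('pics/s2.png');b=cv2.resize(im[190:275,370:460],None,fx=4,fy=4,interpolation=cv2.INTER_CUBIC)
b=cv2.copyMakeBorder(b,0,a.shape[0]-b.shape[0],0,0,cv2.BORDER_CONSTANT)
cv2.imwrite('pics/c2.png',np.hstack([a,b]))
print(get_obs()['contact_force'])
E
```

```text
time: 7.55
tool_pos: [500.9, -156.8, 86.3]
tcp_rot: [3.136, -0.029, -0.129]
contact_force: [-0.8, 1.4, 6.2]
grip_width: 0.5
[-0.54398124  1.27102955  6.65151847]
```

View pics/c2.png

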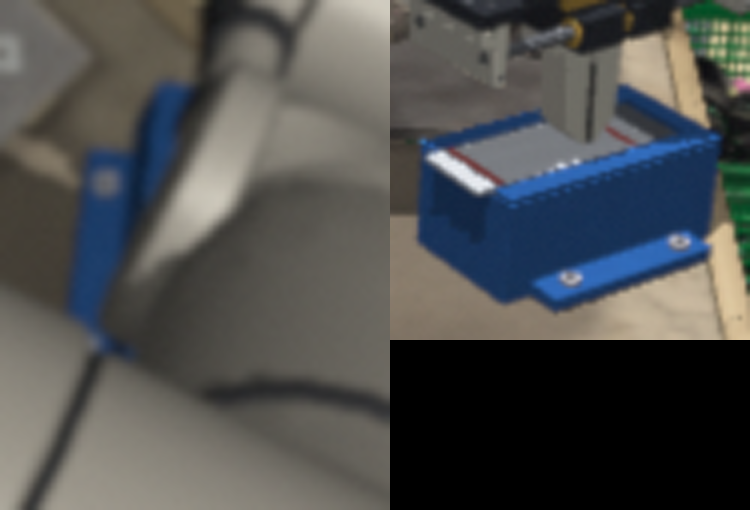

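The shim is dragging: a gap has opened at the back wall and the near end sits level with the open end. I'll continue.

```bash
python3 -m handwheel '{"translation": [[-0.02,0.005,-0.003],[-0.02,0.005,-0.003],[-0.02,0.005,-0.003],[-0.02,0.005,-0.003],[-0.02,0.005,-0.003],[-0.02,0.005,-0.003],[-0.02,0.005,-0.003],[0,0,-0.002]], "twist": [0,0,0,0,0,0,0,0]}' 255
python3 - <<'E'
from h import *
c=snap('scene','s3.png')
im=cv2.imread('pics/s3.png');b=cv2.resize(im[190:275,370:460],None,fx=6,fy=6,interpolation=cv2.INTER_CUBIC)
cv2.imwrite('pics/c3.png',b)
E
```

```text
time: 8.65
tool_pos: [483.6, -154.1, 86.3]
tcp_rot: [3.131, -0.044, -0.129]
contact_force: [-0.4, 0.9, 6.8]
grip_width: 0.4
```

View pics/c3.png

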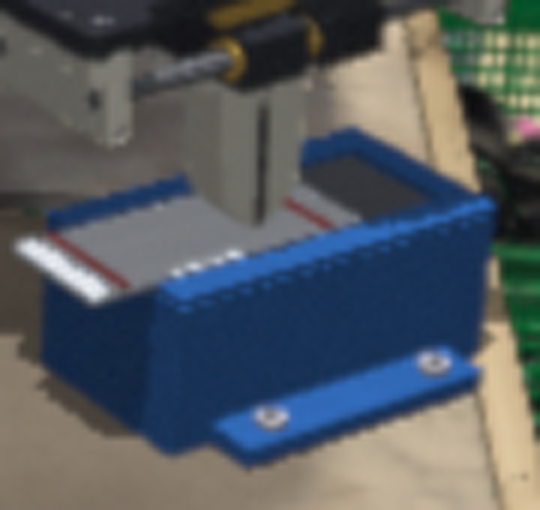

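```bash
python3 -m handwheel '{"translation": [[-0.02,0.004,-0.003],[-0.02,0.004,-0.003],[-0.02,0.004,-0.003],[-0.02,0.004,-0.003],[-0.02,0.004,-0.003],[-0.02,0.004,-0.003],[-0.01,0.001,-0.002],[0,0,-0.001]], "twist": [0,0,0,0,0,0,0,0]}' 255
python3 - <<'E'
from h import *
c=snap('scene','s4.png')
im=cv2.imread('pics/s4.png');b=cv2.resize(im[190:275,370:460],None,fx=6,fy=6,interpolation=cv2.INTER_CUBIC)
cv2.imwrite('pics/c4.png',b)
E
```

```text
time: 9.7
tool_pos: [467.8, -152.5, 86.3]
tcp_rot: [3.127, -0.058, -0.13]
contact_force: [-1.0, -0.5, 4.4]
grip_width: 0.1
```

View pics/c4.png

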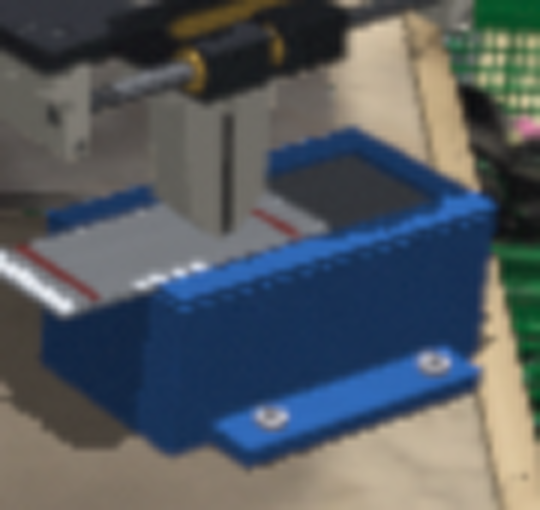

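Overhang is now about 40 mm and the shim lies flat. I'm lifting off, turning the jaws across the shim, and moving in front of the tray.

```bash
python3 -m handwheel '{"translation": [[0,0,0.05],[0,0,0.2],[-0.05,0,0.3],[-0.1,0,0.1],[-0.1,0.02,0],[-0.1,0.02,0],[-0.05,0.02,0],[0,0,0]], "twist": [0,0,0.1,0.12,0.12,0.12,0.12,0.12]}' 0
python3 - <<'E'
from h import *
c=snap('scene','s5.png');snap('top','t5.png')
im=cv2.imread('pics/s5.png');b=cv2.resize(im[170:285,330:460],None,fx=5,fy=5,interpolation=cv2.INTER_CUBIC)
cv2.imwrite('pics/c5.png',b)
E
```

```text
time: 10.75
tool_pos: [399.3, -140.3, 184.5]
tcp_rot: [3.135, -0.045, 0.97]
contact_force: [0.0, -0.3, -0.3]
grip_width: 75.9
```

View pics/c5.png

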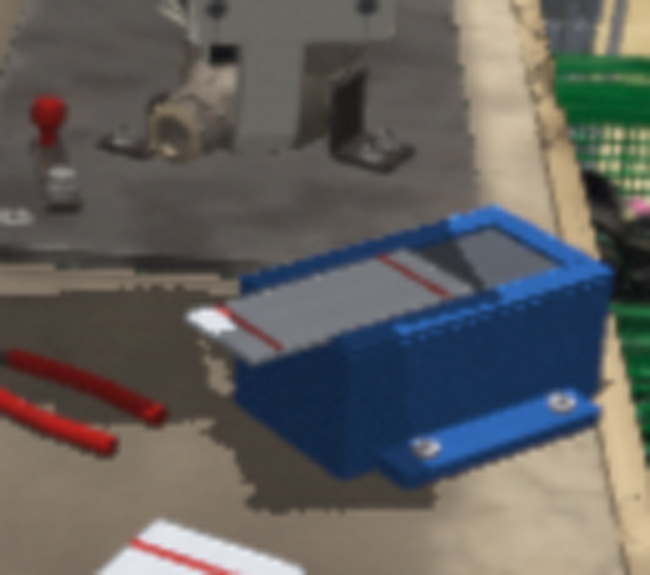

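View pics/t5.png

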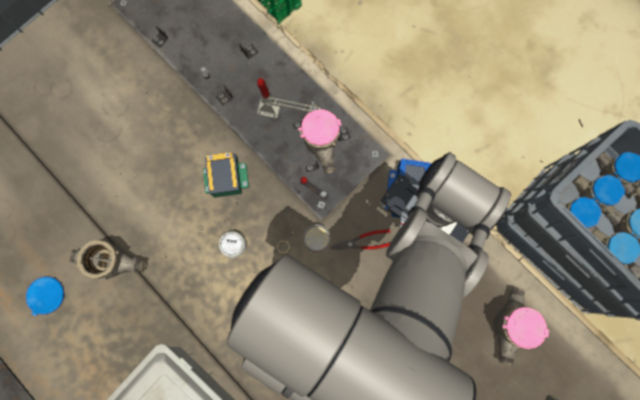

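Run:
```python
from h import *
np.set_printoptions(precision=1,suppress=True)
c=snap('scene')
def q(u,v,z=64): return ray(c,330+(u+.5)/5-.5,170+(v+.5)/5-.5,z)
for n,p in dict(FL=(187,316),FR=(243,359),rfL=(222,308),rfR=(280,349),rbL=(378,256),rbR=(448,297)).items(): print(n,q(*p))
print(spot_point('scene','shim'),[w(c,r['position']) for r in spot_point('scene','shim')])
print([w(c,r['position']) for r in spot_point('scene','tray_edge')],[w(c,r['position']) for r in search_frame('scene','shim')])
# predicted corners for shim center
for x in (-41.5,-38): 
    ct=np.array([487.4,-154.8]);a=-.132;R=np.array([[np.cos(a),-np.sin(a)],[np.sin(a),np.cos(a)]])
    for l in((-60,23),(-60,-23),(60,23)):
        p=ct+R@np.array([x+l[0],l[1]]); u=proj(c,[*p,64]); print(x,l,p,(u-[330,170])*5)
```

```text
FL [ 388.5 -123.6   64. ]
FR [ 381.4 -165.2   64. ]
rfL [ 405.2 -127.2   64. ]
rfR [ 399.3 -168.2   64. ]
rbL [ 493.8 -132.5   64. ]
rbR [ 488.8 -178.2   64. ]
[{'position': [157.3, -62.8, -1058.1], 'score': 0.81}, {'position': [59.2, -188.6, -927.4], 'score': 0.8}] [array([ 445.8, -149.7,   61.3]), array([ 264.1, -225.5,   -0.2])]
[array([ 426.9, -143.7,   58.4])] [array([ 255.1, -228.3,    5.5]), array([ 442.4, -155.7,   62.5])]
-41.5 (-60, 23) [ 389.8 -118.6] [179.3 308.8]
-41.5 (-60, -23) [ 383.8 -164.2] [243.7 354.4]
-41.5 (60, 23) [ 508.8 -134.4] [402.7 246.5]
-38 (-60, 23) [ 393.3 -119.1] [186.2 306.9]
-38 (-60, -23) [ 387.2 -164.7] [250.7 352.3]
-38 (60, 23) [ 512.2 -134.9] [408.9 244.7]
```

```bash
python3 -m handwheel '{"translation": [[0.01,-0.015,0],[0.01,-0.015,0],[0,0,-0.05],[0,0,-0.2],[0,0,-0.2],[0,0,-0.1],[0,0,0],[0,0,0]], "twist": [0.1,0.1,0.1,0,0,0,0,0]}' 0
```

```text
time: 12.1
tool_pos: [404.2, -145.4, 100.3]
tcp_rot: [3.133, -0.044, 1.437]
contact_force: [0.2, -0.4, -0.2]
grip_width: 91.7
```

```bash
python3 -m handwheel '{"translation": [[-0.01,0,-0.06],[-0.005,0,-0.06],[0,0,-0.06],[0,0,-0.03],[0,0,-0.015],[0,0,0],[0,0,0],[0,0,0]], "twist": [0,0,0,0,0,0,0,0]}' 0
python3 - <<'E'
from h import *
c=snap('scene','s6.png')
im=cv2.imread('pics/s6.png');b=cv2.resize(im[170:285,330:460],None,fx=5,fy=5,interpolation=cv2.INTER_CUBIC)
cv2.imwrite('pics/c6.png',b)
E
```

```text
time: 13.1
tool_pos: [402.7, -145.9, 65.6]
tcp_rot: [3.13, -0.043, 1.437]
contact_force: [-0.4, 0.4, 0.1]
grip_width: 91.8
```

View pics/c6.png

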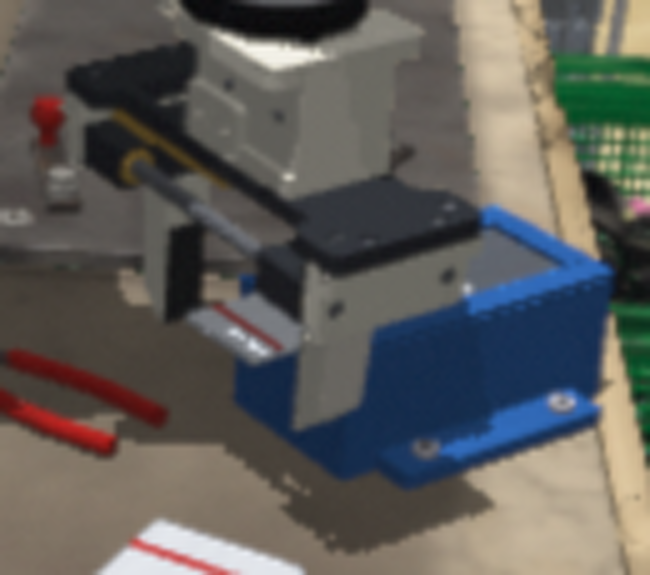

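The fingers straddle the overhanging end, with the shim's front corner at about (200,318) in the crop. Closing now.

```bash
python3 -m handwheel '{"translation": [[0,0,0],[0,0,0],[0,0,0],[0,0,0],[0,0,0],[0,0,0],[0,0,0],[0,0,0]], "twist": [0,0,0,0,0,0,0,0]}' 255
```

```text
time: 14.15
tool_pos: [402.8, -146.0, 65.9]
tcp_rot: [3.13, -0.043, 1.437]
contact_force: [0.6, 0.4, -0.0]
grip_width: 45.4
```

```bash
python3 -m handwheel '{"translation": [[0,0,0.01],[0,0,0.02],[0,0,0.04],[0,0,0.08],[0,0,0.15],[0,0,0.2],[0,0,0.15],[0,0,0.05]], "twist": [0,0,0,0,0,0,0,0]}' 255
python3 - <<'E'
from h import *
c=snap('scene','s7.png')
im=cv2.imread('pics/s7.png');b=cv2.resize(im[100:260,300:480],None,fx=4,fy=4,interpolation=cv2.INTER_CUBIC)
cv2.imwrite('pics/c7.png',b)
E
```

```text
time: 15.15
tool_pos: [401.8, -145.4, 176.8]
tcp_rot: [3.13, -0.043, 1.437]
contact_force: [1.0, -0.2, -1.5]
grip_width: 45.3
```

View pics/c7.png

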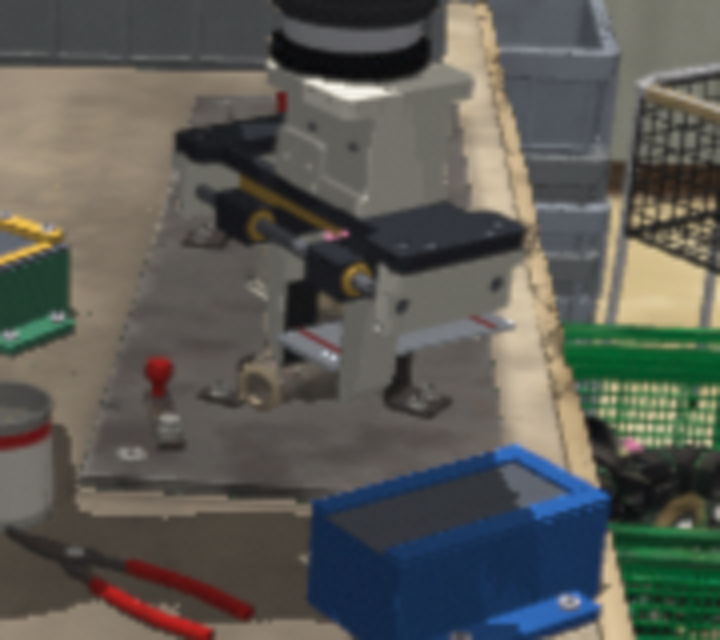

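```bash
python3 -m handwheel '{"translation": [[0.03,0.1,0.02],[0.04,0.2,0.02],[0.04,0.3,0],[0.04,0.35,0],[0.04,0.35,0],[0.04,0.35,0],[0.04,0.35,0],[0.03,0.35,0]], "twist": [0.02,0.02,0.03,0.03,0.03,0.03,0.03,0]}' 255
```

```text
time: 16.2
tool_pos: [443.1, 221.6, 178.0]
tcp_rot: [3.14, -0.045, 1.748]
contact_force: [1.1, -0.5, -1.3]
grip_width: 44.9
```

```bash
python3 -m handwheel '{"translation": [[0.02,0.3,0],[0.02,0.2,0],[0,0.1,0],[0,0.05,0],[0,0,0],[0,0,0],[0,0,0],[0,0,0]], "twist": [0,0,0,0,0,0,0,0]}' 255
```

```text
time: 17.2
tool_pos: [444.2, 325.0, 173.7]
tcp_rot: [-3.133, -0.043, 1.756]
contact_force: [-0.6, -0.3, -1.3]
grip_width: 45.1
```

```bash
python3 -m handwheel '{"translation": [[0.03,0.005,-0.05],[0.025,0.005,-0.1],[0.01,0.005,-0.1],[0,0,-0.08],[0,0,0],[0,0,0],[0,0,0],[0,0,0]], "twist": [-0.013,0,0,0,0,0,0,0]}' 255
python3 - <<'E'
from h import *
c=snap('scene','s8.png')
im=cv2.imread('pics/s8.png');b=cv2.resize(im[110:220,230:350],None,fx=5,fy=5,interpolation=cv2.INTER_CUBIC)
cv2.imwrite('pics/c8.png',b)
c=snap('top','t8.png')
im=cv2.imread('pics/t8.png');b=cv2.resize(im[130:230,180:280],None,fx=5,fy=5,interpolation=cv2.INTER_CUBIC)
cv2.imwrite('pics/d8.png',b)
E
```

```text
time: 18.2
tool_pos: [454.6, 326.9, 120.2]
tcp_rot: [-3.133, -0.043, 1.733]
contact_force: [0.3, -0.9, -1.5]
grip_width: 44.6
```

View pics/c8.png

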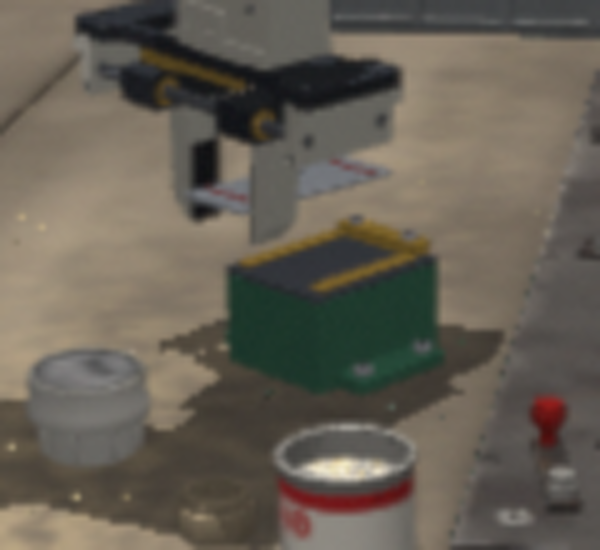

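View pics/d8.png

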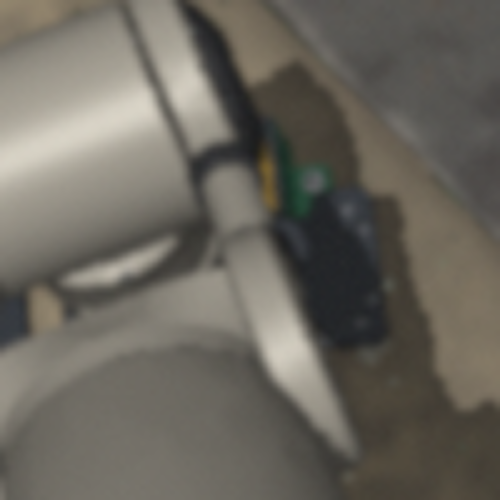

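Run:
```python
from h import *
np.set_printoptions(precision=1,suppress=True)
c=snap('scene')
o=np.array([507.3,336.8]);a=.166;R=np.array([[np.cos(a),-np.sin(a)],[np.sin(a),np.cos(a)]])
def q(u,v,z): return ray(c,230+(u+.5)/5-.5,110+(v+.5)/5-.5,z)
def cp(P): return (proj(c,P)-[230,110]+.5)*5-.5
im=cv2.imread('pics/c8.png')
def draw(pts,col):
    pts=np.array([cp(p) for p in pts]); cv2.polylines(im,[pts.round().astype(int)],True,col,1); return pts
S=lambda x,y,z:[*(o+R@np.array([x,y])),z]
draw([S(-25,39,60),S(-25,-39,60),S(60,-39,60),S(60,39,60)],(0,0,255))
draw([S(-18,26,60),S(-18,-26,60),S(60,-26,60),S(60,26,60)],(255,0,255))
t=np.array([454.6,326.9]);y=1.733-np.pi/2;Q=np.array([[np.cos(y),-np.sin(y)],[np.sin(y),np.cos(y)]])
T=lambda x,y,z:[*(t+Q@np.array([x,y])),z]
draw([T(43-60,23,118),T(43-60,-23,118),T(103,-23,118),T(103,23,118)],(255,255,0))
im=cv2.resize(im[100:340,120:480],None,fx=2,fy=2)
cv2.imwrite('pics/o8.png',im)
for p in((392,172),(382,178),(333,161)): 
    P=q(*p,118)[:2]; print(Q.T@(P-t), R.T@(P-o))
```

```text
[ 93.2 -32.2] [ 39.5 -33.6]
[ 81.3 -36. ] [ 27.5 -37.4]
[84.6  7.5] [31.   6.2]
```

View pics/o8.png

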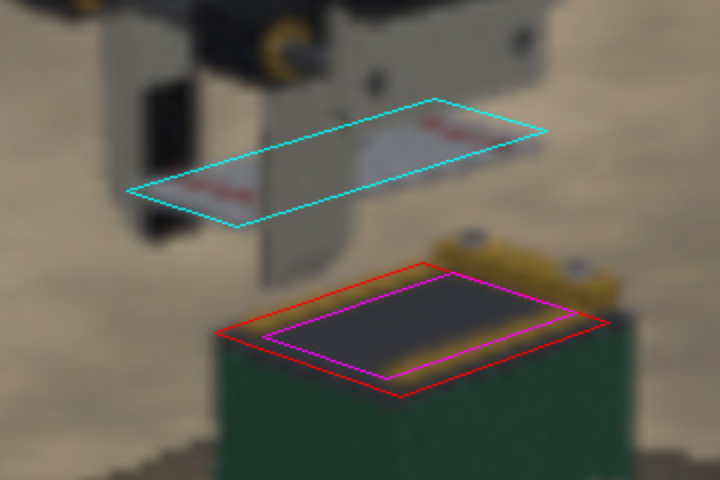

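```bash
python3 -m handwheel '{"translation": [[0,0.004,-0.06],[0,0.003,-0.08],[0,0,-0.08],[0,0,-0.05],[0,0,-0.02],[0,0,0],[0,0,0],[0,0,0]], "twist": [0,0,0,0,0,0,0,0]}' 255
cat > ov.py <<'E'
import sys
from h import *
np.set_printoptions(precision=1,suppress=True)
n=sys.argv[1]
ob=get_obs(); print(ob['tool_pos'],ob['tcp_rot'],ob['contact_force'])
c=snap('scene')
o=np.array([507.3,336.8]);a=.166;R=np.array([[np.cos(a),-np.sin(a)],[np.sin(a),np.cos(a)]])
t=np.array(ob['tool_pos'][:2]); print('TCP in seat',R.T@(t-o))
im=cv2.cvtColor(c['img'],cv2.COLOR_RGB2BGR)
f=12
x0,y0=265,125
im=cv2.resize(im[y0:y0+48,x0:x0+64],None,fx=f,fy=f,interpolation=cv2.INTER_CUBIC)
def draw(pts,col):
    pts=np.array([(proj(c,p)-[x0,y0]+.5)*f-.5 for p in pts]); cv2.polylines(im,[pts.round().astype(int)],True,col,1)
S=lambda x,y,z:[*(o+R@np.array([x,y])),z]
if len(sys.argv)>2: draw([S(-60,23,64),S(-60,-23,64),S(60,-23,64),S(60,23,64)],(255,255,0))
cv2.imwrite(f'pics/{n}.png',im)
E
python3 ov.py o9
```

```text
time: 19.35
tool_pos: [454.4, 327.8, 73.1]
tcp_rot: [-3.132, -0.043, 1.733]
contact_force: [-0.4, -0.1, -1.7]
grip_width: 45.2
[454.4 327.8  73.1] [-3.1 -0.   1.7] [-0.4 -0.1 -1.7]
TCP in seat [-53.7  -0.1]
```

View pics/o9.png

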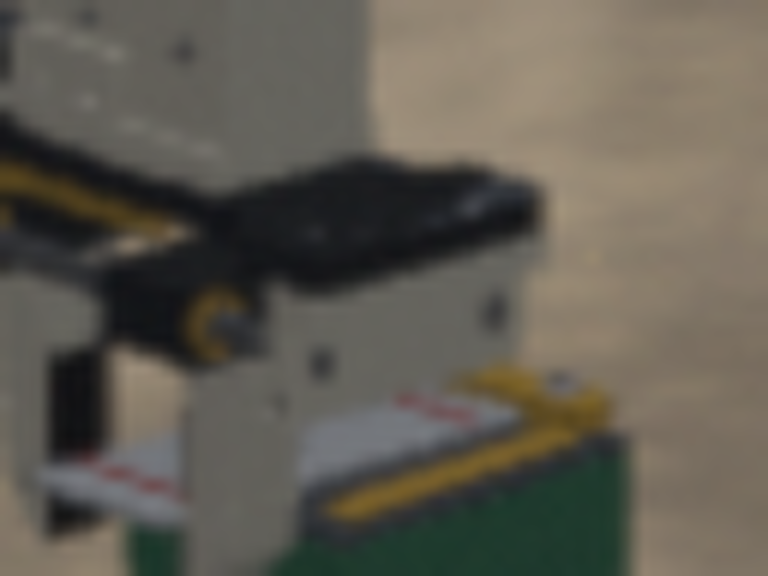

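The shim hovers between the cheeks with a gap of roughly 10 mm to the stop. I'll lower it gently.

```bash
python3 -m handwheel '{"translation": [[0,0,-0.01],[0,0,-0.01],[0,0,-0.008],[0,0,-0.006],[0,0,-0.004],[0,0,-0.003],[0,0,-0.002],[0,0,-0.002]], "twist": [0,0,0,0,0,0,0,0]}' 255
```

```text
time: 20.4
tool_pos: [454.8, 328.1, 66.7]
tcp_rot: [-3.133, -0.043, 1.733]
contact_force: [-0.8, -0.3, -1.1]
grip_width: 45.0
```

```bash
python3 -m handwheel '{"translation": [[0,0,-0.003],[0,0,-0.003],[0,0,-0.003],[0,0,-0.003],[0,0,-0.003],[0,0,-0.003],[0,0,-0.002],[0,0,-0.002]], "twist": [0,0,0,0,0,0,0,0]}' 255; python3 ov.py o10
```

```text
time: 21.4
tool_pos: [454.9, 328.1, 65.6]
tcp_rot: [-3.135, -0.044, 1.734]
contact_force: [-2.1, -1.5, 7.0]
grip_width: 45.3
[454.9 328.1  65.6] [-3.1 -0.   1.7] [-2.1 -1.5  7. ]
TCP in seat [-53.1   0.1]
```

View pics/o10.png

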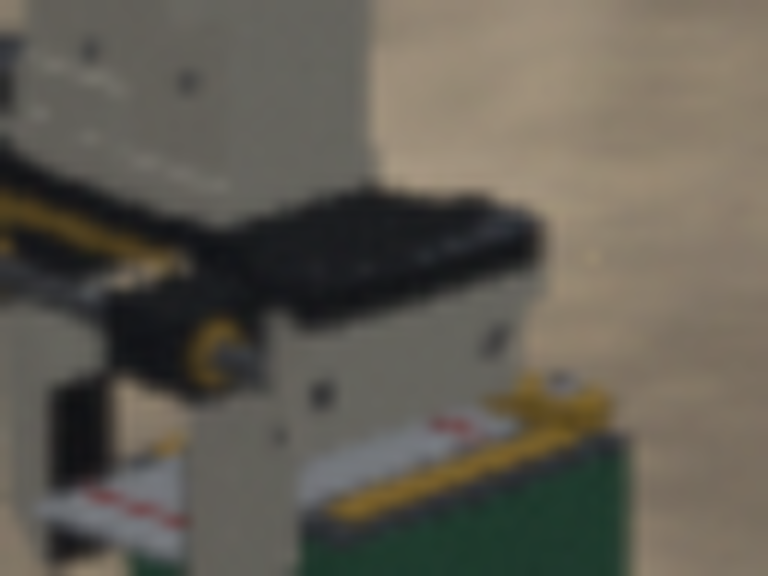

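The shim is on the floor with about 7 N. I'm unloading a little and sliding forward gently toward the stop.

```bash
python3 -m handwheel '{"translation": [[0,0,0.002],[0.004,0.001,0.001],[0.006,0.001,0],[0.006,0.001,0],[0.006,0.001,0],[0.006,0.001,0],[0.006,0.001,0],[0.004,0.001,0]], "twist": [0,0,0,0,0,0,0,0]}' 255; python3 ov.py o11
```

```text
time: 22.45
tool_pos: [461.0, 329.5, 65.9]
tcp_rot: [-3.135, -0.044, 1.734]
contact_force: [-1.8, 0.0, 2.0]
grip_width: 45.2
[461.  329.5  65.9] [-3.1 -0.   1.7] [-1.8  0.   2. ]
TCP in seat [-46.9   0.4]
```

View pics/o11.png

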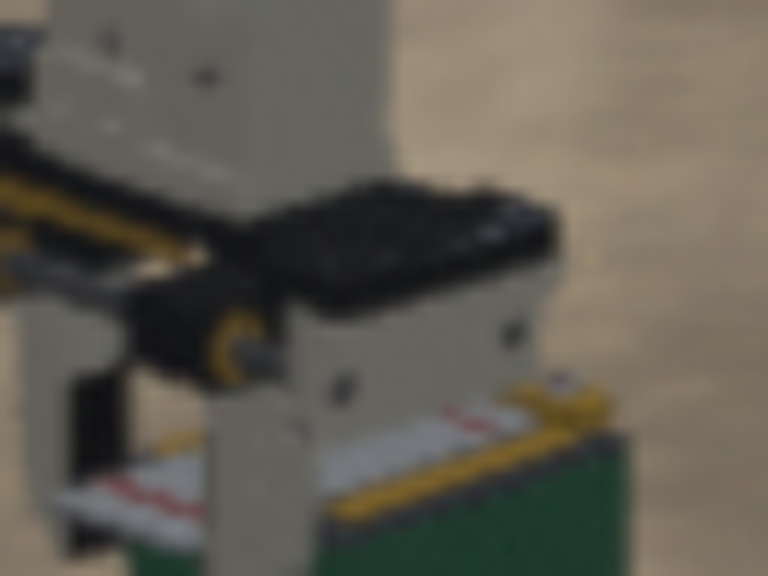

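```bash
python3 -m handwheel '{"translation": [[0.004,0,0],[0.004,0,0],[0.004,0.001,0],[0.004,0,0],[0.003,0,0],[0.003,0.001,0],[0.003,0,0],[0.003,0,0]], "twist": [0,0,0,0,0,0,0,0]}' 255; python3 ov.py o12
```

```text
time: 23.5
tool_pos: [461.1, 329.5, 65.8]
tcp_rot: [-3.126, -0.043, 1.734]
contact_force: [-5.5, -0.2, 5.5]
grip_width: 45.0
[461.1 329.5  65.8] [-3.1 -0.   1.7] [-5.5 -0.2  5.5]
TCP in seat [-46.8   0.4]
```

View pics/o12.png

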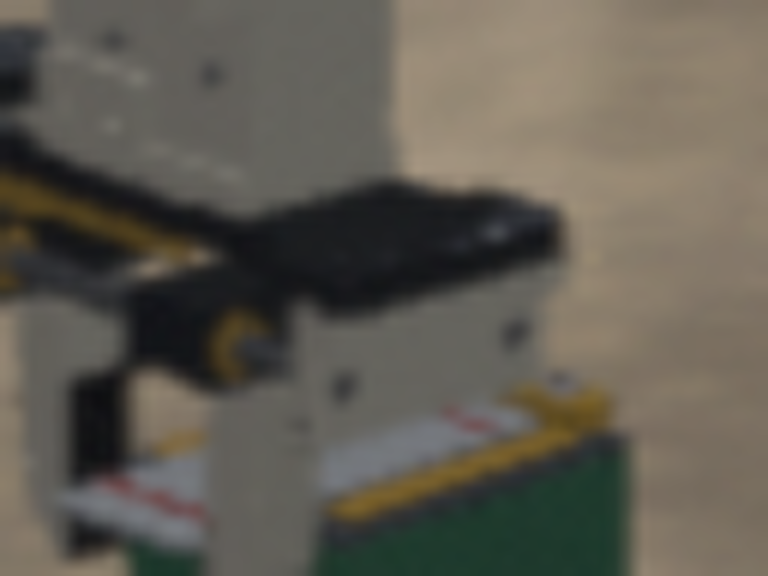

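```bash
python3 -m handwheel '{"translation": [[0.004,0.001,0],[0.005,0.001,0],[0.006,0.001,0],[0.006,0.001,0],[0.006,0.001,0],[0.006,0.001,0],[0.005,0.001,0],[0.005,0.001,0]], "twist": [0,0,0,0,0,0,0,0]}' 255
```

```text
time: 24.55
tool_pos: [461.2, 329.5, 65.8]
tcp_rot: [-3.112, -0.041, 1.734]
contact_force: [-6.9, -0.4, 6.5]
grip_width: 45.3
```

The push stalls firmly at about 7 N. I'll unload, open, and check from above.

```bash
python3 -m handwheel '{"translation": [[0,0,0.001],[0,0,0],[0,0,0],[0,0,0],[0,0,0],[0,0,0],[0,0,0],[0,0,0]], "twist": [0,0,0,0,0,0,0,0]}' 255
python3 -m handwheel '{"translation": [[0,0,0],[0,0,0],[0,0,0],[0,0,0],[0,0,0],[0,0,0],[0,0,0],[0,0,0]], "twist": [0,0,0,0,0,0,0,0]}' 0; python3 ov.py o13
```

```text
time: 25.55
tool_pos: [461.2, 329.5, 65.9]
tcp_rot: [-3.111, -0.041, 1.734]
contact_force: [-3.9, -0.5, 3.8]
grip_width: 45.0
time: 26.55
tool_pos: [463.3, 329.5, 65.5]
tcp_rot: [-3.116, -0.041, 1.734]
contact_force: [-0.6, -0.3, -0.0]
grip_width: 91.7
[463.3 329.5  65.5] [-3.1 -0.   1.7] [-0.6 -0.3 -0. ]
TCP in seat [-44.6   0. ]
```

View pics/o13.png

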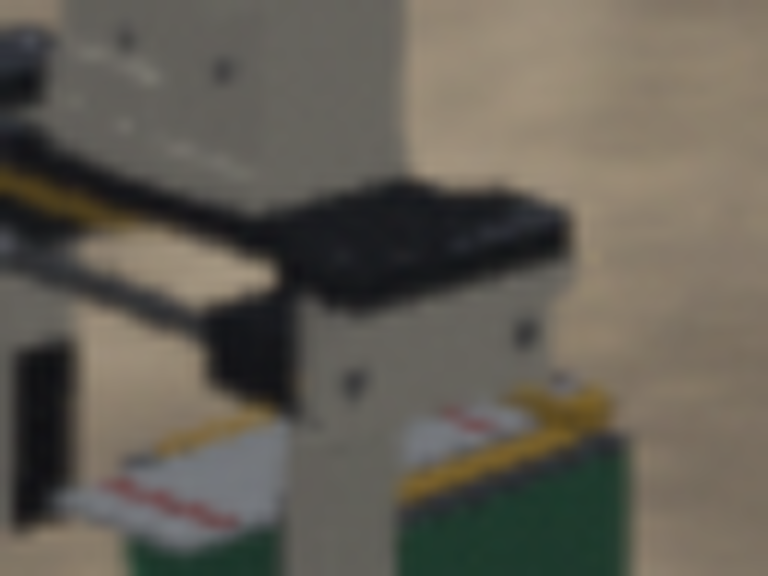

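On release the TCP sprang 2 mm forward. That means the shim, and not a finger, was against the stop. I'm retreating straight up and away for a clear look.

```bash
python3 -m handwheel '{"translation": [[0,0,0.02],[0,0,0.05],[0,0,0.15],[0,0,0.3],[0,0,0.35],[0,-0.1,0.2],[0,-0.35,0],[0,-0.4,0]], "twist": [0,0,0,0,0,0,0,0]}' 0
python3 -m handwheel '{"translation": [[0,-0.4,0],[0,-0.4,0],[0,-0.4,0],[0,-0.4,0],[0,-0.2,0],[0,0,0],[0,0,0],[0,0,0]], "twist": [0,0,0,0,0,0,0,0]}' 0
python3 ov.py o14 1
python3 - <<'E'
from fit import *
c=snap('top','t14.png')
im=cv2.imread('pics/t14.png');b=cv2.resize(im[145:225,185:265],None,fx=7,fy=7,interpolation=cv2.INTER_CUBIC)
cv2.imwrite('pics/c14.png',b)
for t in(150,165,180): print(shim_fit(c,(195,150,250,215),thr=t)[:3])
o=np.array([507.3,336.8]);a=.166;R=np.array([[np.cos(a),-np.sin(a)],[np.sin(a),np.cos(a)]])
for t in(165,180):
    (p,_,_,_)=shim_fit(c,(195,150,250,215),thr=t); print('seat frame',R.T@(np.array(p)-o))
for cam in('top','scene'):
    if cam=='scene': c=snap('scene')
    for n in('shim','seat','seat_stop'): print(cam,n,[(round(r['score'],2),w(c,r['position'])) for r in spot_point(cam,n)])
E
```

```text
time: 27.6
tool_pos: [462.6, 201.8, 234.8]
tcp_rot: [-3.121, -0.042, 1.74]
contact_force: [0.9, -0.6, -0.8]
grip_width: 92.0
time: 28.6
tool_pos: [461.2, -78.3, 240.1]
tcp_rot: [-3.129, -0.039, 1.737]
contact_force: [-0.2, -0.8, 0.2]
grip_width: 91.5
[461.2 -78.3 240.1] [-3.1 -0.   1.7] [-0.2 -0.8  0.2]
TCP in seat [-114.  -401.8]
((514.2288818359375, 330.2007141113281), (141.3653106689453, 107.46469116210938), 9.135687828063965)
((505.4999694824219, 337.2164611816406), (124.36450958251953, 49.921878814697266), 9.506464958190918)
((505.5606689453125, 337.45440673828125), (122.74119567871094, 48.905826568603516), 10.252493858337402)
seat frame [-1.71  0.71]
seat frame [-1.61  0.93]
top shim [(0.92, array([ 266.29, -228.88,    1.01])), (0.69, array([504.79, 336.19,  59.74]))]
top seat [(0.72, array([504.85, 337.42,   1.87]))]
top seat_stop [(0.84, array([570.02, 346.55,  60.24]))]
scene shim [(0.79, array([ 262.28, -225.15,    1.9 ])), (0.51, array([505.89, 337.55,  59.74]))]
scene seat [(0.59, array([504.61, 339.54,   0.11]))]
scene seat_stop [(0.83, array([560.46, 345.3 ,  56.64])), (0.2, array([341.69, 176.57,  -0.21]))]
```

View pics/c14.png

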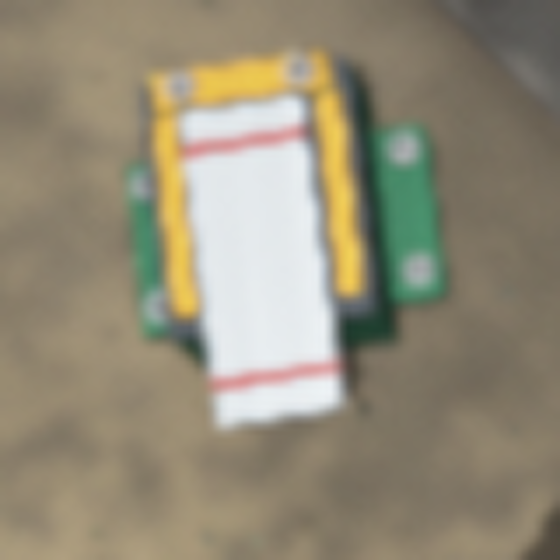

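View pics/o14.png

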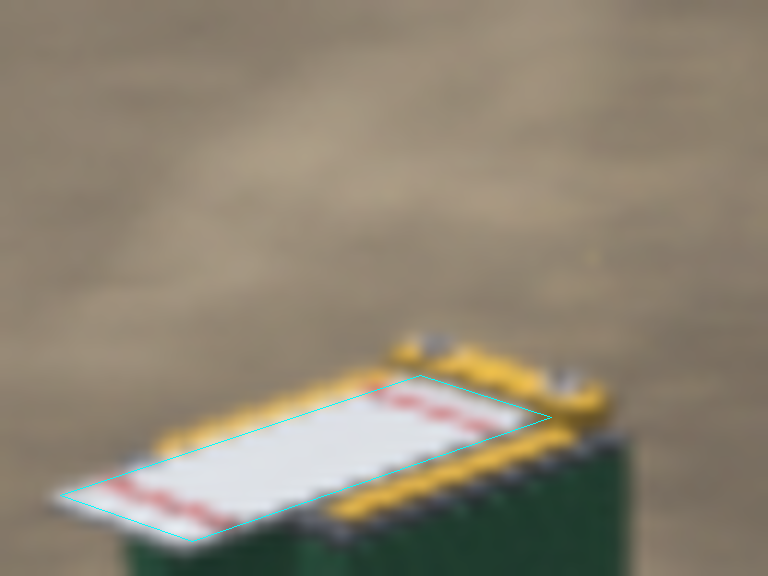

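The shim lies flat between the cheeks. A thin grey strip shows at the stop at about (545,420), so home-contact isn't certain within 2 mm. I'll push gently on the near end with closed fingers to confirm.

```bash
python3 -m handwheel '{"translation": [[-0.03,0.2,0],[-0.04,0.35,0],[-0.04,0.4,0],[-0.04,0.4,0],[-0.04,0.4,0],[-0.04,0.35,0],[-0.04,0.25,0],[-0.03,0.15,0]], "twist": [0,0,0,0,0,0,0,0]}' 255
python3 -m handwheel '{"translation": [[0,0,-0.1],[0,0,-0.3],[0,0,-0.3],[0,0,-0.15],[0,0,0],[0,0,0],[0,0,0],[0,0,0]], "twist": [0,0,0,0,0,0,0,0]}' 255; python3 ov.py o15
```

```text
time: 30.05
tool_pos: [414.5, 305.6, 240.0]
tcp_rot: [-3.132, -0.039, 1.731]
contact_force: [-0.2, -0.1, 0.2]
grip_width: 16.4
time: 31.05
tool_pos: [415.0, 302.4, 108.4]
tcp_rot: [-3.134, -0.037, 1.731]
contact_force: [0.5, 0.2, -1.3]
grip_width: 0.5
[415.  302.4 108.4] [-3.1 -0.   1.7] [ 0.5  0.2 -1.3]
TCP in seat [-96.8 -18.7]
```

```bash
python3 -m handwheel '{"translation": [[-0.005,0.06,0],[-0.005,0.05,0],[0,0.015,-0.05],[0,0,-0.08],[0,0,-0.06],[0,0,-0.02],[0,0,0],[0,0,0]], "twist": [0,0,0,0,0,0,0,0]}' 255
python3 ov.py o16 1
```

```text
time: 32.1
tool_pos: [413.0, 322.7, 74.5]
tcp_rot: [-3.133, -0.037, 1.731]
contact_force: [-0.4, -0.0, 0.2]
grip_width: 0.5
[413.  322.7  74.5] [-3.1 -0.   1.7] [-0.4 -0.   0.2]
TCP in seat [-95.3   1.6]
```

View pics/o16.png

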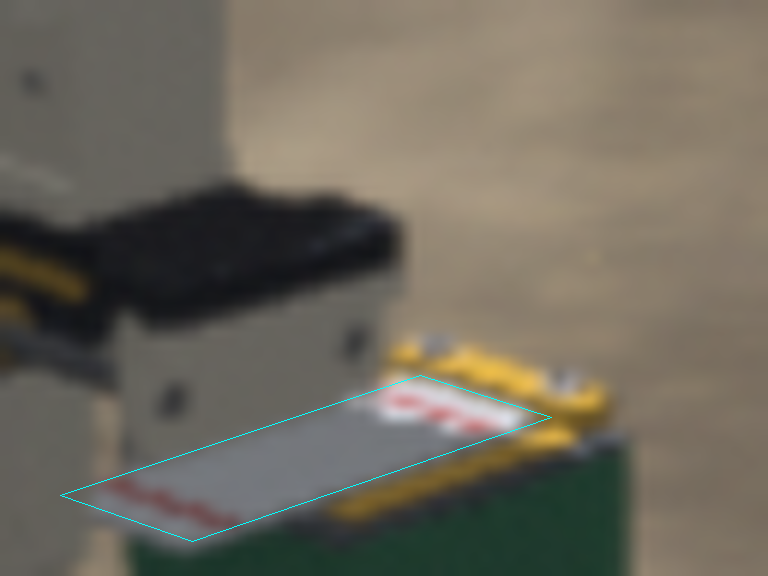

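```bash
python3 -m handwheel '{"translation": [[0.03,0.004,0],[0.03,0.004,0],[0.02,0.003,0],[0.01,0.002,0],[0.006,0.001,0],[0.006,0.001,0],[0.006,0.001,0],[0.006,0.001,0]], "twist": [0,0,0,0,0,0,0,0]}' 255
```

```text
time: 33.15
tool_pos: [431.8, 325.6, 75.3]
tcp_rot: [-3.135, -0.038, 1.731]
contact_force: [-0.7, -0.4, 0.1]
grip_width: 0.4
```

```bash
python3 -m handwheel '{"translation": [[0.006,0.001,0],[0.006,0.001,0],[0.006,0.001,0],[0.006,0.001,0],[0.005,0.001,0],[0.005,0.001,0],[0.005,0.001,0],[0.005,0.001,0]], "twist": [0,0,0,0,0,0,0,0]}' 255; python3 ov.py o17 1
```

```text
time: 34.15
tool_pos: [434.5, 326.4, 74.6]
tcp_rot: [-3.126, -0.037, 1.732]
contact_force: [-4.7, -0.8, 4.0]
grip_width: 0.4
[434.5 326.4  74.6] [-3.1 -0.   1.7] [-4.7 -0.8  4. ]
TCP in seat [-73.5   1.7]
```

View pics/o17.png

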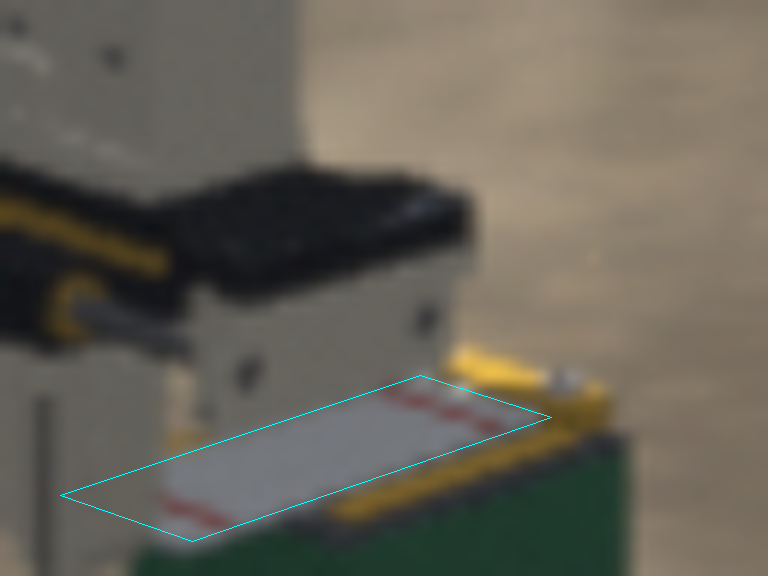

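```bash
python3 -m handwheel '{"translation": [[-0.003,0,0.002],[-0.002,0,0.002],[0.003,0.001,0.001],[0.004,0.001,0.001],[0.005,0.001,0.001],[0.005,0.001,0.001],[0.005,0.001,0.001],[0.005,0.001,0.001]], "twist": [0,0,0,0,0,0,0,0]}' 255
```

```text
time: 35.2
tool_pos: [434.7, 326.5, 75.3]
tcp_rot: [-3.118, -0.035, 1.732]
contact_force: [-5.4, -0.3, 2.0]
grip_width: 0.2
```

```bash
python3 -m handwheel '{"translation": [[-0.01,-0.002,0],[-0.04,-0.006,0],[-0.1,-0.016,0],[-0.1,-0.016,0.05],[-0.02,0,0.2],[0,-0.1,0.3],[0,-0.3,0.3],[0,-0.4,0.2]], "twist": [0,0,0,0,0,0,0,0]}' 255
python3 -m handwheel '{"translation": [[0.05,-0.4,0],[0.05,-0.4,0],[0.05,-0.4,0],[0.05,-0.4,0],[0,-0.2,0],[0,0,0],[0,0,0],[0,0,0]], "twist": [0,0,0,0,0,0,0,0]}' 255
python3 ov.py o18 1
python3 - <<'E'
from fit import *
c=snap('top','t18.png')
im=cv2.imread('pics/t18.png');b=cv2.resize(im[145:225,185:265],None,fx=7,fy=7,interpolation=cv2.INTER_CUBIC)
cv2.imwrite('pics/c18.png',b)
o=np.array([507.3,336.8]);a=.166;R=np.array([[np.cos(a),-np.sin(a)],[np.sin(a),np.cos(a)]])
for t in(165,175,180):
    (p,s,th,_)=shim_fit(c,(195,150,250,215),thr=t); print('seat frame',R.T@(np.array(p)-o),s,np.radians(th))
for n in['paste_can','nut','register','pliers','shim']: print(n,[(round(r['score'],2),w(c,r['position'])) for r in search_frame('top',n)])
print(get_obs()['contact_force'])
E
```

```text
time: 36.2
tool_pos: [392.7, 205.4, 234.4]
tcp_rot: [-3.126, -0.035, 1.737]
contact_force: [0.3, -0.8, -0.0]
grip_width: 0.5
time: 37.2
tool_pos: [421.9, -73.2, 242.0]
tcp_rot: [3.139, -0.03, 1.736]
contact_force: [0.3, 0.5, 0.3]
grip_width: 0.1
[421.9 -73.2 242. ] [ 3.1 -0.   1.7] [0.3 0.5 0.3]
TCP in seat [-152.  -390.3]
seat frame [-1.26  0.57] (123.89237213134766, 50.13245391845703) 0.15958696555628563
seat frame [-1.3   0.68] (122.97163391113281, 49.3321533203125) 0.16623677892967262
seat frame [-1.31  0.66] (122.63257598876953, 48.99938201904297) 0.16513289865783476
paste_can [(0.85, array([360.93,  89.78,  55.66])), (0.2, array([535.25, 313.87,  65.14]))]
nut []
register [(0.59, array([345.96, 305.83,  46.25])), (0.24, array([536.72, 315.6 ,  57.18]))]
pliers [(0.61, array([349.13,  20.66,  13.29]))]
shim [(0.89, array([504.6 , 338.08,  62.35])), (0.75, array([ 219.53, -247.58,    7.29]))]
[-0.71  0.02 -0.16]
```

View pics/c18.png

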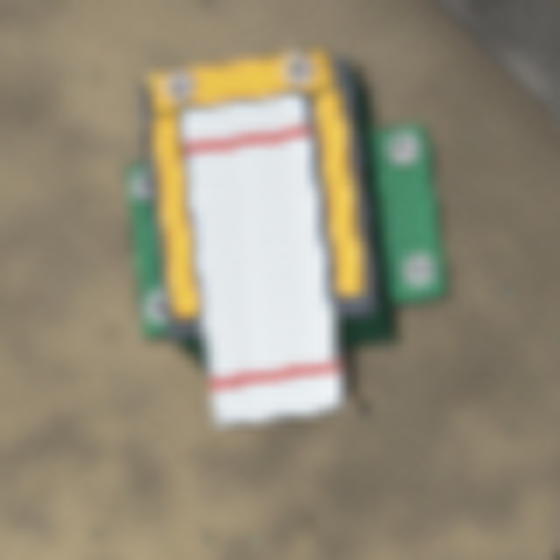

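View pics/o18.png

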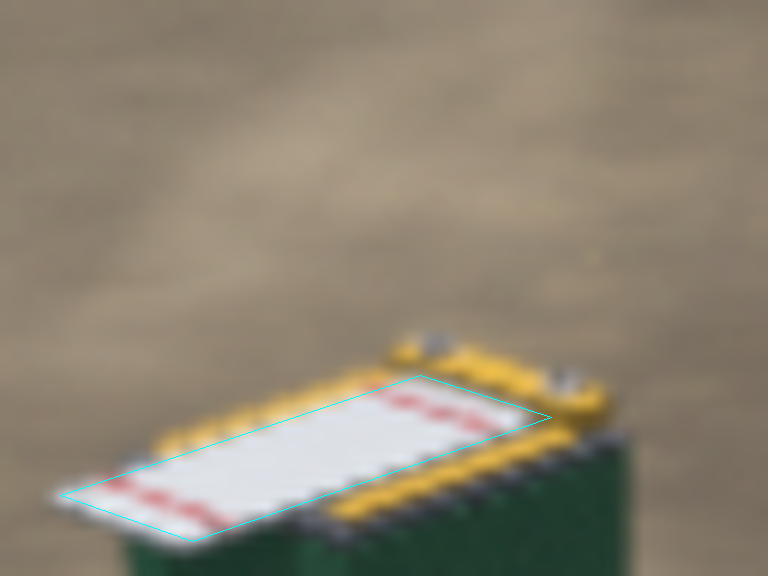

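View pics/t18.png

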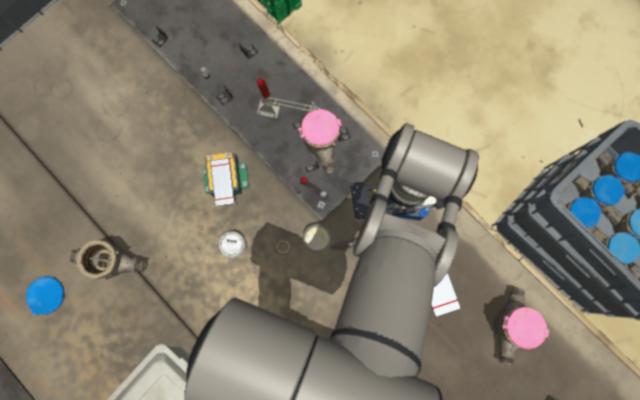

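Run:
```python
from h import *
snap('scene','s19.png')
```

```text
(no output)
```

View pics/s19.png

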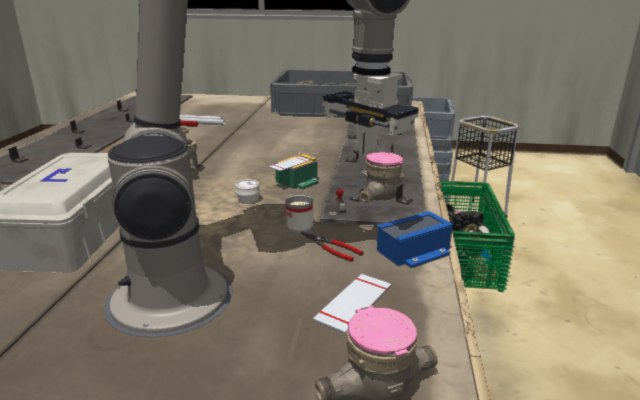

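The bystanders are in their original pixel positions: pliers (333,245), can (299,213), register (247,190), nut (at (283,246) in the top view). The shim is in the seat at (293,165) and the arm is clear of everything.

```bash
python3 -c "
from plant import *
print(close_job())"
```

```text
the job is handed in; nothing more can be done
None
```

The 120 x 46 mm shim is lying in the green seat, flat between the brass cheeks and against the end stop. I let go of it, and the job was handed in at about 37 s.

**What I did:**
- **Sliding out:** I pressed on the shim with closed fingers at about 5–7 N and slid it about 46 mm, leaving about 40 mm over the tray's open end.
- **Carrying:** I pinched it by its sides (grip width 45 mm), lifted it and carried it across.
- **Seating:** I lowered it at about 7 N and slid it forward until it stalled at about 7 N. I then released it and pushed its near end again with closed fingers. It moved about 0.3 mm and stalled at about 5 N.

**Last checks:**
- **Direction and sideways position:** The top-camera fit puts the shim along the seat (yaw 0.165, seat 0.166 rad) and about 0.7 mm off centre.
- **End stop:** The same fit puts the shim's centre about 1.3 mm short of home, where both pushes stalled. I take that as camera and seat-measurement error (about 2 mm). The scene camera also shows a thin grey strip at the stop, so the pictures alone do not prove full contact.
- **Flatness:** The shim looks flat in the scene picture; I did not measure its tilt.
- **Bystanders:** The can, register and pliers look unmoved in the last scene picture, and the nut in the last top picture. At that last look, the network missed the nut and gave the pliers a position about 50 mm off. The arm was hiding part of the pliers in that view, and the scene picture shows them in place.

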